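# Fit a sprayer stand leg to its length mark and cam it shut

## Robot

A 7-joint arm with a two-finger parallel gripper is mounted at the origin on the work surface. World frame = base frame: x ahead of the robot, y to its left, z up, the work surface at z = 0. Lengths are in m, angles in rad, forces in N, time in s.
With the tool pointing down it reaches from about 0.35 to 0.9 m from the base axis. Payload 8.1 kg.
Tool frame: the origin (TCP) lies on the front face of the gripper's body, between the roots of the fingers; the fingertips stand 66 mm ahead of it and the grasp point (between the pads) lies 47 mm ahead of it; z points along the fingers, x is the direction in which the jaws open and shut, and the axes are right-handed (so a half turn about z gives the same grasp; the last joint's range is limited). The gripper opens to 92 mm and grips with 3 to 60 N. Pads are 19 mm wide; open, the fingers measure 130 mm over their backs; the gripper's body (75 mm by 190 mm) begins 47 mm behind the grasp point.
Start: joints at [1.026, 0.434, 0.025, 1.573, -0.012, 1.134, -0.075], TCP at [0.267, -0.565, 0.292] pointing down, gripper open.
Joint ranges: [-2.62, 2.62], [-0.44, 2.09], [-1.27, 1.32], [0.08, 2.57], [-1.32, 4.46], [0.12, 2], [-2.74, 2.74]. Speed limits (rad/s): [2.22, 2.22, 3.01, 3.01, 3.14, 3.14, 3.14].

## Interface

Orientations are given as a unit quaternion [w, x, y, z].
In Python, from rig import robot gives the robot as it stands. The module is installed in compiled form; this text tells all that it offers.
- The arm moves only by the shell command python3 -m pendant 'ROWS' [OPENING]. ROWS is JSON, a list of rows, each a list of 4 numbers: the shift along the tool's x, y, z in m, then the turn about the tool's z in degrees. In form: [[dx, dy, dz, yaw], ...]. A call has 1 to 12 rows; each row is the pose to reach, as a shift and turn from the pose commanded when the call began, along the tool's axes at that moment; what a row does not reach only later rows make up. A row lasts 1/8 s, in which the tool goes at most 62.5 mm and 10.7 degrees, less where a joint would pass 70% of its speed; a pose out of reach is approached as far as the arm can. A call with a gripper value outside its range is refused whole. OPENING is the gripper's target within -1 to 1 (fully open at 1, half-way at 0, shut at -1), set as the call begins (- or left out, the last holds). The fingers move at their own pace and stop on an object; the grip force is fixed at half the most. Time passes only in rows, so rows that repeat a pose let the fingers close. It gives the time, the measured TCP pose, the force and the opening at its end, in the units of the state.
- robot.read_state(): the state, without advancing time (a new reading comes with each control period).
- robot.get_image(name): name is "scene" or "top" or "wrist"; returns the picture (384x512x3 uint8, red, green, blue); there is no depth.
- robot.camera_info(name): a dict with "K" (3x3 intrinsics, pixels), "k1" (the pictures are not rectified: a ray, as slopes to the right and down, at radius r is drawn at 1 + k1 r^2 times it, then the intrinsics apply), "camera_from_world" (4x4, takes a point from world to camera coordinates); the wrist camera has in their place "hand_eye" (4x4, takes a point from camera to tool coordinates, whose origin is the TCP and whose axes are the tool frame's). Camera axes: x right, y up, looking along -z (the intrinsics and any distortion apply to the point x, -y, -z); pixel columns grow to the right and rows downward; lengths in m; the calibration is good to about 2 mm. A picture is of the moment at which its call begins: read the wrist's pose just before it. camera_info takes no time and is no camera call.
- robot.job_done(): hands the job in, once; it reports no verdict.
The state is a dict: "time_s": time; "joint_pos": joint angles; "qvel": joint speeds; "joint_torque": joint torques, N m; "position": TCP position; "ee_rot": TCP orientation; "ft_force": force on the tool from outside, world axes, zero at the start; "torque": the same for the moment, N m; "gripper_width": finger opening in m.
Only numpy, scipy, OpenCV 4.12 (cv2) and the standard library are available. Lean on these libraries where they do the work, as an engineer would, in place of code of your own. Each camera call takes 0.05 s, during which the arm holds its last target. There are 200 camera calls.

## Task

Take the loose chrome leg by its rubber foot and push its bare end down into the upright socket of the upturned sprayer stand until the dark length mark on the tube is level with the socket's mouth. Keep gripping the foot so that the leg stays at the mark, and without letting go swing the socket's black cam lever clockwise (seen from above) fully closed, for instance by turning the hand so that a finger sweeps the lever's blade round. Finish while still holding the leg at its mark with the lever closed, and leave the other things on the bench alone.

Things in the scene. Friction and masses are not known exactly. Their poses are not given: they have to be found in the camera images.
- leg: The loose leg, standing upright on the bench at the start: round chrome tube, 28 mm diameter, 148 mm long overall, about 0.22 kg. Its upper end wears a plain black rubber foot 32 mm in diameter, from 102 to 148 mm above the lower end. Origin at the centre of its lower (bare, chamfered) end, z along the tube up to the foot. Being round it can turn freely in the socket.
- leg_foot (a point): Point on the leg's axis at the middle of the rubber foot, 125 mm above the lower end: the place to grip. When the leg is at its mark this point is 45 mm above the socket's mouth.
- leg_mark (a point): Point on the leg's axis at the dark length mark (a 4 mm wide black band round the tube), 80 mm above the lower end.
- stand: The upturned sprayer stand, fixed: dark base plate 150 x 120 x 10 mm between two bent chrome skid tubes (195 mm over both, up to 85 mm high), an upright chrome socket in the middle. Origin at bench level on the socket's axis, z up, x from the tubes' rubber-sleeved straight ends to their raised ends.
- socket_mouth (a point): Centre of the socket's mouth, 110 mm above the bench, on its axis. The bore is 31 mm in diameter, flaring to 39 mm over its top 12 mm; the flare is 55 mm in diameter outside. The bore's floor is 10 mm above the bench, deeper than the mark needs: a leg let go at its mark drops 20 mm further.
- lever (a joint): The cam lever's angle (rad) about the socket's axis: 0 fully open, 0.95 fully closed against its stop; grows clockwise seen from above. Starts at 0 to 0.2. At value q the blade points outwards at 1.00 - q rad counter-clockwise from the stand's x axis. It turns stiffly (0.05 N m of friction) and stays where it is left.
- lever_blade (a point): Centre of the black lever's upright blade, 43 mm from the socket's axis, 142 mm above the bench. The blade is a radial plate 7 mm thick, 20 to 66 mm from the axis (72 with the round bar at its end), 122 to 162 mm above the bench: beside the fingers that hold a foot at the mark. It turns about the leg's own axis, so a hand turned clockwise there sweeps it with a finger's side.
- filter_housing: Bystander: stepped chrome filter housing, 52 mm diameter, 90 mm tall, standing on the bench; origin under its centre.
- grease_can: Bystander: grey can, 60 mm diameter, 85 mm tall, standing on the bench; origin under its centre.
- spanner: Bystander: steel spanner lying on the bench beyond the work; origin under its middle, x along it.

How it is judged:
On the way:
1. the leg is gripped in the socket with its mark level with the mouth, the lever still open (z of leg_mark in the frame of socket_mouth between -0.006 and 0.006 m and horizontal distance between leg_mark and socket_mouth below 0.006 m and angle between leg's own z axis and vertical below 0.1 rad and contact force between the fingers and leg above 1 N and value of joint lever below 0.5 rad), for 0.2 s.
At the end, for the whole second after the job is handed in: The lever is closed (past 0.85 of 0.95 rad) and the leg is upright in the socket with its mark within 6 mm of the mouth's height, at rest and still gripped by the fingers (over 1 N); the gripper does not let go (value of joint lever above 0.85 rad and z of leg_mark in the frame of socket_mouth between -0.006 and 0.006 m and horizontal distance between leg_mark and socket_mouth below 0.006 m and angle between leg's own z axis and vertical below 0.1 rad and contact force between the fingers and leg above 1 N and linear speed of leg below 0.02 m/s); the arm keeps its last pose, push and grip.
It fails at once if the lever swung most of the way shut while the leg was not at its mark (more than 9 mm off) (value of joint lever above 0.6 rad and (z of leg_mark in the frame of socket_mouth above 0.009 m or z of leg_mark in the frame of socket_mouth below -0.009 m)).
It fails at once if the leg let go before the end: no finger on it while the lever is being closed (value of joint lever above 0.6 rad and contact force between the fingers and leg below 0.2 N).
It fails at once if a bystander shoved more than 40 mm or knocked over (distance of any of filter_housing, grease_can, spanner from where it was at the start of the episode above 0.04 m or angle between any of filter_housing, grease_can's own z axis and vertical above 0.6 rad).
It also fails if it takes over 48 s, if anything falls off the work surface, if the arm or the gripper's body presses on something with over 40 N, if the wrist force passes 120 N, or if a joint passes its speed limit or range.

## Working session

There is one attempt and no reset: what is moved stays moved. The work goes in short steps, Python scripts to look and compute and a shell command to move; the robot and the scene stay as the last step left them, time stands still between calls to the robot, and variables do not carry over. Pictures are saved under pics/ and viewed, about 8 in all and at most 12, crops included, and the job is handed in when it is done.

```bash
mkdir -p pics; cat > h.py <<'E'
import numpy as np,cv2,json
from rig import robot
from scipy.spatial.transform import Rotation as R
def tool():
    s=robot.read_state();q=s["ee_rot"];T=np.eye(4)
    T[:3,:3]=R.from_quat([q[1],q[2],q[3],q[0]]).as_matrix();T[:3,3]=s["position"];return T
def snap(name,fn=None):
    T=tool();im=robot.get_image(name)
    if fn: cv2.imwrite('pics/'+fn,im[:,:,::-1])
    ci=robot.camera_info(name)
    W=T@np.array(ci["hand_eye"]) if name=="wrist" else np.linalg.inv(np.array(ci["camera_from_world"]))
    return im,(np.array(ci["K"]),ci["k1"],W)
def ray(cam,u,v):
    K,k,W=cam
    d=cv2.undistortPoints(np.array([[[u,v]]],float),K,np.array([k,0,0,0,0],float))[0,0]
    w=W[:3,:3]@np.array([d[0],-d[1],-1]);return W[:3,3],w/np.linalg.norm(w)
def onz(cam,u,v,z):
    o,d=ray(cam,u,v);return o+d*(z-o[2])/d[2]
def cross(c1,p1,c2,p2):
    o1,d1=ray(c1,*p1);o2,d2=ray(c2,*p2)
    t=np.linalg.lstsq(np.c_[d1,-d2],o2-o1,rcond=None)[0]
    a=o1+d1*t[0];b=o2+d2*t[1];return (a+b)/2,np.linalg.norm(a-b)
def proj(cam,p):
    K,k,W=cam;c=np.linalg.inv(W)@np.r_[p,1];x,y=c[0]/-c[2],-c[1]/-c[2];f=1+k*(x*x+y*y)
    return K[0,0]*x*f+K[0,2],K[1,1]*y*f+K[1,2]
E
python3 - <<'E'
from h import *
print(robot.read_state()); np.set_printoptions(precision=3,suppress=True)
a,ca=snap("scene","s.png") ;b,cb=snap("top","t.png");c,cc=snap("wrist","w.png")
for x in (ca,cb,cc):print(x)
E
```

```text
{'time_s': 0.0, 'joint_pos': array([ 1.02637279,  0.43523761,  0.02498211,  1.57410493, -0.01160811,
        1.13394114, -0.07510839]), 'qvel': array([-8.35206058e-04,  4.96772338e-05, -6.99975193e-04,  1.11238348e-04,
       -6.74532576e-04,  8.53478867e-04, -4.46844861e-05]), 'joint_torque': array([-9.13487256e-04, -6.67846084e+01,  9.84486043e-01, -3.14454782e+01,
       -6.05652016e-02,  4.30011889e-02,  2.42978986e-04]), 'position': array([ 0.26702844, -0.56464692,  0.29143285]), 'ee_rot': array([-3.53672200e-04,  8.44839151e-01, -5.35019824e-01, -6.87275650e-04]), 'ft_force': array([ 0.49782016, -0.12150785, -0.34732387]), 'torque': array([0.00551509, 0.03433528, 0.02548881]), 'gripper_width': 0.09176817192116885}
(array([[386.408,   0.   , 255.182],
       [  0.   , 386.408, 192.92 ],
       [  0.   ,   0.   ,   1.   ]]), -0.12149731596667161, array([[ 0.435, -0.514,  0.739,  1.216],
       [ 0.9  ,  0.234, -0.367, -0.348],
       [ 0.015,  0.825,  0.564,  0.571],
       [ 0.   ,  0.   ,  0.   ,  1.   ]]))
(array([[445.306,   0.   , 263.916],
       [  0.   , 445.306, 196.84 ],
       [  0.   ,   0.   ,   1.   ]]), -0.16955915143040204, array([[-0.024,  0.992, -0.126,  0.49 ],
       [-1.   , -0.026, -0.014, -0.054],
       [-0.017,  0.126,  0.992,  1.217],
       [ 0.   ,  0.   ,  0.   ,  1.   ]]))
(array([[320.669,   0.   , 250.949],
       [  0.   , 320.669, 192.016],
       [  0.   ,   0.   ,   1.   ]]), -0.02982349129714435, array([[ 0.427,  0.868,  0.253,  0.335],
       [-0.904,  0.411,  0.117, -0.533],
       [-0.002, -0.279,  0.96 ,  0.383],
       [ 0.   ,  0.   ,  0.   ,  1.   ]]))
```

View pics/s.png

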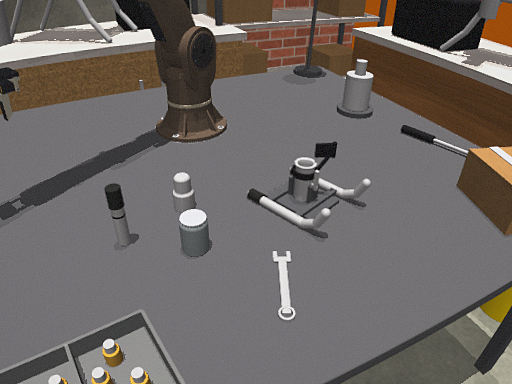

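View pics/t.png

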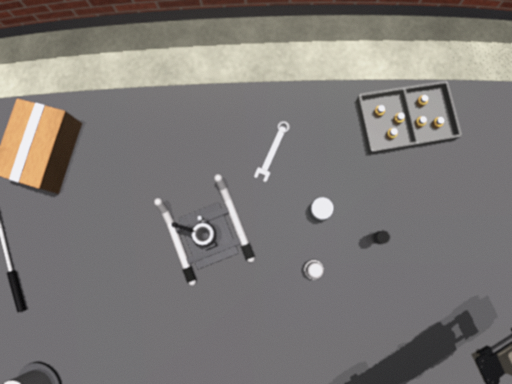

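```bash
python3 - <<'E'
import cv2,numpy as np
s=cv2.imread('pics/s.png');t=cv2.imread('pics/t.png')
f=lambda im,x,y,w,h,k:cv2.resize(im[y:y+h,x:x+w],None,fx=k,fy=k,interpolation=cv2.INTER_CUBIC)
A=f(s,95,170,50,75,4);B=f(s,240,130,150,75,4);C=f(t,355,215,50,50,5);D=f(t,145,165,110,50*2,3)
o=np.zeros((600,800,3),np.uint8)
o[:300,:200]=A;o[:300,200:800]=B;o[300:550,:250]=C;o[300:600,260:590]=D
cv2.imwrite('pics/c1.png',o)
E
```

```text
(no output)
```

View pics/c1.png

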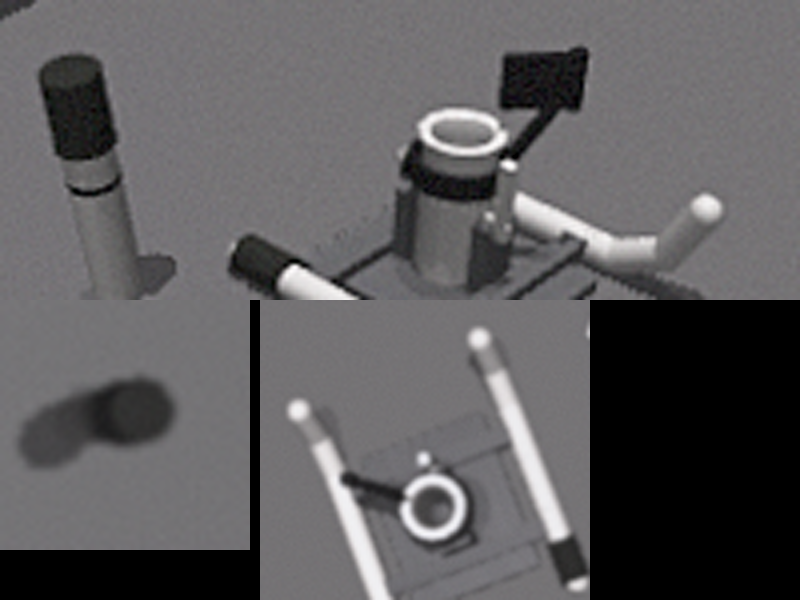

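The crops show: leg foot top at scene (112.8,187.8) and top (383,237); mouth at scene (305.5,163) and top (203.3,234); blade centre at scene (325.8,149.8), its outer end at top (173.7,224.3).

```bash
python3 - <<'E'
from h import *
np.set_printoptions(precision=4,suppress=True)
a,ca=snap("scene");b,cb=snap("top")
print('legtop',cross(ca,(112.75,187.75),cb,(383,237)))
m,e=cross(ca,(305.5,163),cb,(203.3,234));print('mouth',m,e)
p=onz(cb,173.7,224.3,.155);print('blade end',p, np.degrees(np.arctan2(*(p-m)[1::-1])))
for u in((185.5,277),(249.5,254)),:pass
q1=[onz(cb,*u,.075) for u in((157.5,202),(218,178))];print('ends',q1)
d=q1[0]-q1[1];print('stand yaw',np.degrees(np.arctan2(d[1],d[0]))-90)
print('filter',onz(cb,316,269,.09),'can',onz(cb,322,208,.085))
T=tool();print(T[:3,:3])
E
```

```text
legtop (array([ 0.5209, -0.3238,  0.1447]), np.float64(0.002988030009300144))
mouth [0.5429 0.1177 0.1076] 0.006045839129399356
blade end [0.5641 0.1797 0.155 ] 71.15597619947319
ends [array([0.629 , 0.2404, 0.075 ]), array([0.6879, 0.0802, 0.075 ])]
stand yaw 20.18404467989548
filter [ 0.4472 -0.1649  0.09  ] can [ 0.6012 -0.1863  0.085 ]
[[ 0.4275 -0.904  -0.0004]
 [-0.904  -0.4275  0.0006]
 [-0.0007  0.0001 -1.    ]]
```

```bash
python3 -m pendant '[[-0.018,-0.055,0,0],[-0.037,-0.111,0,0],[-0.055,-0.166,0,0],[-0.073,-0.222,0,0],[-0.091,-0.277,0,0],[-0.109,-0.333,0,0],[-0.109,-0.333,0,0],[-0.109,-0.333,0,0],[-0.109,-0.333,0,0]]' 1; python3 - <<'E'
from h import *
a,c=snap("wrist","w1.png");print(tool(),robot.read_state()["joint_pos"])
print(proj(c,np.array([.521,-.324,.148])),proj(c,np.array([.521,-.324,.0])))
E
```

```text
time_s: 1.38
position: [0.5205, -0.3256, 0.2922]
ee_rot: [0.0, 0.844, -0.536, -0.0]
ft_force: [-0.5, 0.0, 0.4]
gripper_width: 0.0919
[[ 4.25152549e-01 -9.05121638e-01 -3.60695098e-04  5.20529234e-01]
 [-9.05121618e-01 -4.25152293e-01 -6.19350883e-04 -3.25608644e-01]
 [ 4.07237538e-04  5.89791538e-04 -9.99999743e-01  2.92295627e-01]
 [ 0.00000000e+00  0.00000000e+00  0.00000000e+00  1.00000000e+00]] [ 0.52020002  0.41991525 -0.06957139  1.59563404  0.0321739   1.12719565
 -0.68882446]
(np.float64(248.63154626578557), np.float64(198.22418267388548)) (np.float64(249.5148765586815), np.float64(161.86061465396156))
```

View pics/w1.png

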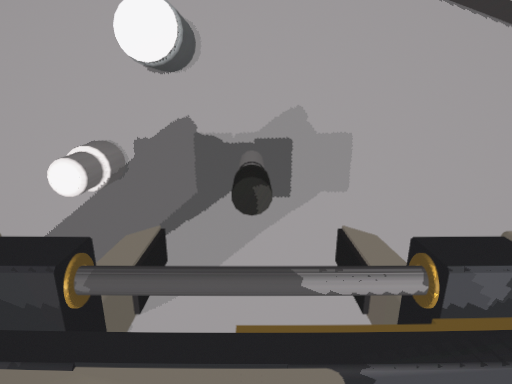

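The wrist view shows the foot top centred at about (252,196), within 3 mm of the two-view estimate. The jaws straddle the leg.

```bash
python3 - <<'E'
from h import *
a,c=snap("wrist");g=cv2.cvtColor(a,cv2.COLOR_RGB2GRAY)
e=cv2.resize(np.clip(g[140:225,215:290].astype(int)*4,0,255).astype(np.uint8),None,fx=6,fy=6);cv2.imwrite('pics/c2.png',e)
P=onz(c,252,196,.1465);T=tool();print(P,T[:3,:3].T@(P-T[:3,3]))
E
```

```text
[ 0.52340608 -0.32576635  0.1465    ] [ 0.00142102 -0.00244147  0.14579766]
```

View pics/c2.png

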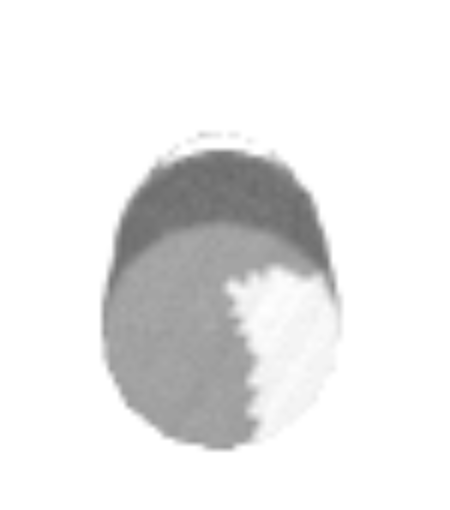

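```bash
python3 -m pendant '[[0.001,-0.002,0.03,0],[0.001,-0.002,0.06,0],[0.001,-0.002,0.09,0],[0.001,-0.002,0.12,0],[0.001,-0.002,0.12,0],[0.001,-0.002,0.12,0]]' 1;python3 -m pendant '[[0,0,0,0],[0,0,0,0],[0,0,0,0],[0,0,0,0],[0,0,0,0],[0,0,0,0],[0,0,0,0],[0,0,0,0]]' -1
```

```text
time_s: 2.22
position: [0.5241, -0.3249, 0.1734]
ee_rot: [0.0, 0.845, -0.535, 0.001]
ft_force: [0.9, -0.0, 0.4]
gripper_width: 0.092
time_s: 3.22
position: [0.5239, -0.3242, 0.1722]
ee_rot: [0.0, 0.845, -0.535, 0.0]
ft_force: [-0.4, -0.4, -1.3]
gripper_width: 0.0321
```

```bash
python3 -m pendant '[[0,0,-0.03,0],[0,0,-0.07,0],[0,0,-0.12,0],[0,0,-0.16,0],[0,0,-0.18,0],[0,0,-0.18,0]]' -1;python3 -m pendant '[[-0.03,-0.01,0,-2],[-0.07,-0.025,0,-4],[-0.12,-0.042,0,-6],[-0.17,-0.06,0,-8],[-0.22,-0.078,0,-10],[-0.27,-0.095,0,-12],[-0.31,-0.11,0,-14],[-0.345,-0.122,0,-16],[-0.368,-0.13,0,-17],[-0.368,-0.13,0,-17],[-0.368,-0.13,0,-17],[-0.368,-0.13,0,-17]]' -1; python3 - <<'E'
from h import *
a,c=snap("wrist","w3.png");print(tool(),robot.read_state()["joint_pos"])
for p in ([.543,.118,.11],[.564,.18,.155]):print(proj(c,np.array(p)))
E
```

```text
time_s: 3.98
position: [0.5243, -0.3243, 0.3534]
ee_rot: [-0.0, 0.845, -0.535, 0.001]
ft_force: [0.1, 0.3, -3.8]
gripper_width: 0.032
time_s: 5.48
position: [0.4843, 0.0627, 0.3519]
ee_rot: [0.0, 0.914, -0.405, -0.0]
ft_force: [0.1, 0.2, -2.7]
gripper_width: 0.0323
[[ 6.71549195e-01 -7.40959891e-01 -3.44158971e-04  4.84233424e-01]
 [-7.40959965e-01 -6.71549057e-01 -4.40863378e-04  6.28954980e-02]
 [ 9.55424485e-05  5.51069466e-04 -9.99999844e-01  3.51998525e-01]
 [ 0.00000000e+00  0.00000000e+00  0.00000000e+00  1.00000000e+00]] [ 0.04656881  0.18823006 -0.33606658  1.78192129  0.0670605   1.18298708
 -1.14390743]
(np.float64(249.05047708903848), np.float64(92.81011630612034))
(np.float64(209.59930083577572), np.float64(19.191984508644538))
```

View pics/w3.png

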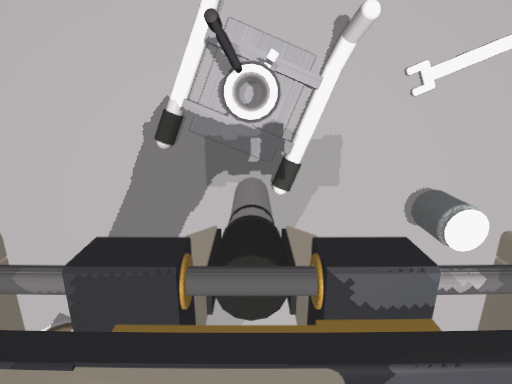

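The mouth ring is at about (250.5,92), 1.5 px from the prediction. The blade end is at about (212,17), and the held leg hangs straight with its bare end near (252,185).

```bash
python3 - <<'E'
from h import *
np.set_printoptions(precision=4,suppress=True)
a,c=snap("wrist");s,cs=snap("scene")
g=cv2.cvtColor(a,cv2.COLOR_RGB2GRAY);m=np.zeros_like(g);cv2.circle(m,(250,92),30,255,-1)
b=((g>215)&(m>0)).astype(np.uint8)
n,l,st,ce=cv2.connectedComponentsWithStats(b);i=1+np.argmax(st[1:,4]);print(st[i],ce[i])
k=max(cv2.findContours((l==i).astype(np.uint8),cv2.RETR_EXTERNAL,cv2.CHAIN_APPROX_NONE)[0],key=len)
e=cv2.fitEllipse(cv2.convexHull(k));print(e)
T=tool()
P=onz(c,*e[0],.11);print('mouth',P,T[:3,:3].T@(P-T[:3,3]))
print('xview',cross(c,e[0],cs,(305.5,163)))
Q=onz(c,212,17,.158);print('blade',np.degrees(np.arctan2(*(Q-P)[1::-1])))
print('leg bottom expect',proj(c,(T@[0,-.0004,.172,1])[:3]))
cv2.imwrite('pics/c4.png',np.hstack([cv2.resize(a[50:125,200:300,::-1],None,fx=4,fy=4),cv2.resize(a[150:225,200:300,::-1],None,fx=4,fy=4)]))
E
```

```text
[ 224   64   54   56 1141] [250.6959  92.2235]
((250.4656524658203, 91.4958267211914), (53.48672103881836, 55.3557243347168), 2.248870611190796)
mouth [0.5449 0.118  0.11  ] [ 0.0002 -0.0817  0.2421]
xview (array([0.5453, 0.1187, 0.109 ]), np.float64(0.0016001221432040164))
blade 70.7126740041935
leg bottom expect (np.float64(250.18876932546866), np.float64(189.0818514343178))
```

View pics/c4.png

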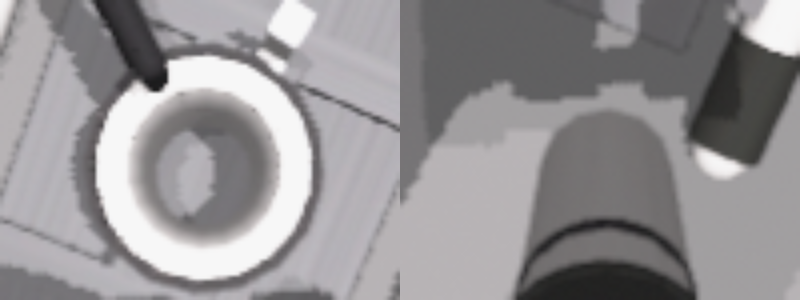

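```bash
python3 -m pendant '[[0,-0.03,0,0],[-0.001,-0.06,0,0],[-0.001,-0.081,0,0],[-0.001,-0.081,0,0],[-0.001,-0.081,0.03,0],[-0.001,-0.081,0.055,0],[-0.001,-0.081,0.07,0],[-0.001,-0.081,0.08,0],[-0.001,-0.081,0.085,0],[-0.001,-0.081,0.09,0],[-0.001,-0.081,0.09,0]]' -1
```

```text
time_s: 7.0
position: [0.5435, 0.1194, 0.2623]
ee_rot: [-0.0, 0.915, -0.404, 0.0]
ft_force: [0.9, 0.5, -3.3]
gripper_width: 0.0318
```

```bash
python3 -m pendant '[[0,0,0.015,0],[0,0,0.03,0],[0,0,0.045,0],[0,0,0.055,0],[0,0,0.06,0],[0,0,0.06,0],[0,0,0.06,0],[0,0,0.06,0]]' -1; python3 - <<'E'
from h import *
a,c=snap("wrist");s,_=snap("scene")
cv2.imwrite('pics/c5.png',np.hstack([cv2.resize(a[:300,100:400,::-1],(400,400)),cv2.resize(s[110:210,255:355,::-1],(400,400),interpolation=cv2.INTER_CUBIC)]))
print(robot.read_state()["torque"],robot.read_state()["joint_pos"])
E
```

```text
time_s: 8.0
position: [0.5434, 0.1192, 0.2024]
ee_rot: [-0.0, 0.915, -0.404, 0.0]
ft_force: [3.6, -0.4, -5.1]
gripper_width: 0.0323
[-0.32430728 -0.92781843 -0.03134592] [-0.06820794  0.44244186 -0.33108285  1.82975019  0.17919434  0.8981461
 -1.31423166]
```

View pics/c5.png

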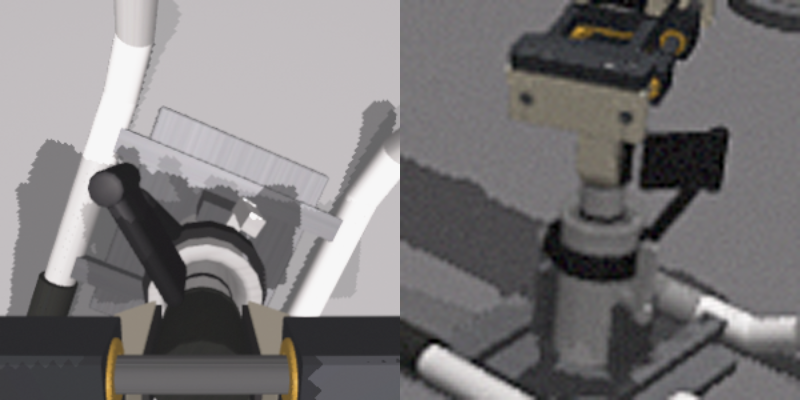

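Leg is in the socket with its mark at the mouth, lever still open. Now I start the clockwise turn.

```bash
python3 -m pendant '[[0.0005,-0.0005,0,0],[0.0005,-0.0005,0,0],[0.0005,-0.0005,0,5],[0.0005,-0.0005,0,10],[0.0005,-0.0005,0,15],[0.0005,-0.0005,0,20],[0.0005,-0.0005,0,25],[0.0005,-0.0005,0,30],[0.0005,-0.0005,0,35],[0.0005,-0.0005,0,40],[0.0005,-0.0005,0,40]]' -1; python3 -c "
from h import *
s=robot.read_state();print(s['joint_pos'],s['torque'])"
```

```text
time_s: 9.48
position: [0.544, 0.1195, 0.2022]
ee_rot: [0.0, 0.721, -0.692, 0.0]
ft_force: [2.7, -1.4, -4.1]
gripper_width: 0.0318
[-0.19236483  0.42636204 -0.16180001  1.839077    0.08652951  0.88294301
 -1.92459695] [-0.33324498 -0.59536368 -0.02006833]
```

```bash
python3 -m pendant '[[0,0,0,5],[0,0,0,10],[0,0,0,15],[0,0,0,20],[0,0,0,24],[0,0,0,28],[0,0,0,30],[0,0,0,30]]' -1; python3 - <<'E'
from h import *
st=robot.read_state();print(st['joint_pos'],st['torque'])
a,c=snap("wrist");s,_=snap("scene");t,ct=snap("top")
cv2.imwrite('pics/c6.png',np.hstack([cv2.resize(a[:300,100:400,::-1],(266,266)),cv2.resize(s[110:210,255:355,::-1],(266,266),interpolation=cv2.INTER_CUBIC),cv2.resize(t[185:285,153:253,::-1],(266,266),interpolation=cv2.INTER_CUBIC)]))
E
```

```text
time_s: 10.48
position: [0.544, 0.1193, 0.2022]
ee_rot: [-0.0, -0.518, 0.855, -0.0]
ft_force: [3.4, -1.4, -2.2]
gripper_width: 0.0318
[-0.28575651  0.41932736 -0.03529167  1.847259    0.01890343  0.87546513
 -2.38265142] [-0.48262836 -0.40140532  0.12500095]
```

View pics/c6.png

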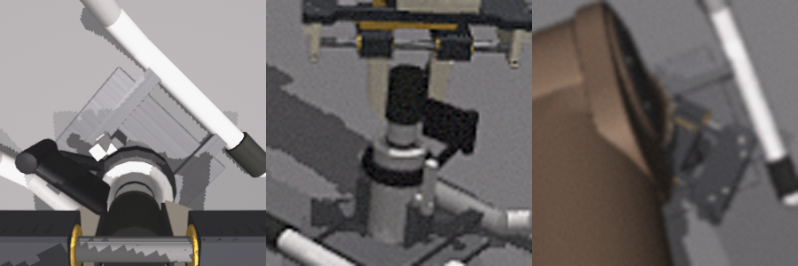

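```bash
python3 - <<'E'
from h import *
a,c=snap("wrist");T=tool()
P=onz(c,100+38*1.128,155*1.128,.155);d=P-np.array([.5445,.1185,0]);print(P,np.hypot(*d[:2]),np.degrees(np.arctan2(d[1],d[0])),'jaw',np.degrees(np.arctan2(T[1,0],T[0,0])))
E
```

```text
[0.6042042  0.14130459 0.155     ] 0.06391119176685763 20.904831544046264 jaw -117.63506409118048
```

```bash
python3 -m pendant '[[0,0,0,2],[0,0,0,4],[0,0,0,4],[0,0,0,4]]' -1; python3 - <<'E'
from h import *
st=robot.read_state();print(st['joint_pos'],st['torque'],st['qvel'])
a,c=snap("wrist");T=tool();print(np.degrees(np.arctan2(T[1,0],T[0,0])))
cv2.imwrite('pics/c7.png',cv2.resize(a[100:300,100:400,::-1],(750,500),interpolation=cv2.INTER_CUBIC))
E
```

```text
time_s: 11.18
position: [0.544, 0.1195, 0.2022]
ee_rot: [-0.0, -0.487, 0.873, 0.0]
ft_force: [1.5, -1.0, -1.9]
gripper_width: 0.0314
[-0.29862824  0.41878092 -0.0181757   1.84836217  0.00961682  0.87458735
 -2.44483294] [-0.39364614 -0.37990147  0.14073085] [ 2.09004328e-03 -2.53101190e-04 -6.00163104e-04 -6.73265545e-05
 -1.37334003e-04  1.70195881e-04 -3.47345842e-04]
-121.66273668372023
```

View pics/c7.png

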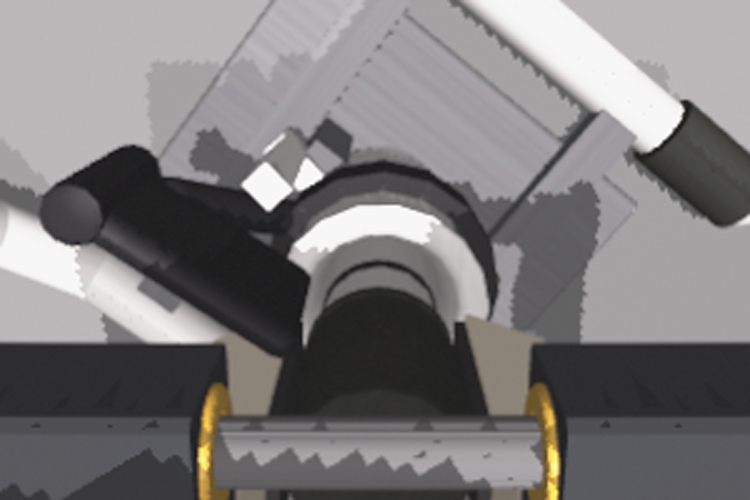

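```bash
python3 - <<'E'
from h import *
a,c=snap("wrist");T=tool()
C=np.array([.5445,.1185,0])
f=lambda u,v,z:(lambda d:(np.hypot(*d[:2]),np.degrees(np.arctan2(d[1],d[0]))))(onz(c,u,v,z)-C)
print(f(100+72/2.5,100+212/2.5,.162), f(100+300/2.5,100+345/2.5,.162),f(100+306/2.5,100+285/2.5,.162))
# skid yaw: white tube upper edge line z~.03 and sleeve
A=onz(c,100+470/2.5,100+5/2.5,.02);B=onz(c,100+640/2.5,100+150/2.5,.02);d=A-B;print('stand yaw',np.degrees(np.arctan2(d[1],d[0])))
w=np.radians(20.2+2.9);print([proj(c,C+np.array([r*np.cos(w),r*np.sin(w),.162])) for r in (20,.069) if r<1])
for an in (17,20,23,26,29,35):
  w=np.radians(an);print(an,proj(c,C+np.array([.069*np.cos(w),.069*np.sin(w),.162])))
E
```

```text
(np.float64(0.06538456972297017), np.float64(21.15320707988253)) (np.float64(0.02017563909762915), np.float64(11.031005818019905)) (np.float64(0.029003153307862597), np.float64(-6.55290115091832))
stand yaw 19.69496080635261
[(np.float64(118.8600595706094), np.float64(184.14598851890568))]
17 (np.float64(127.95276206830967), np.float64(170.95865563497))
20 (np.float64(123.25601337924815), np.float64(177.34688344273127))
23 (np.float64(118.99453156775954), np.float64(183.92381162301317))
26 (np.float64(115.17475290404172), np.float64(190.66344878666143))
29 (np.float64(111.80102142583456), np.float64(197.54003619770432))
35 (np.float64(106.39921472784286), np.float64(211.603030215517))
```

```bash
python3 -m pendant '[[0,0,0,1.5],[0,0,0,3],[0,0,0,4],[0,0,0,4],[0,0,0,4]]' -1; python3 - <<'E'
from h import *
st=robot.read_state();print(st['joint_pos'][6],st['torque'],st['qvel'][6])
a,c=snap("wrist");T=tool();print(np.degrees(np.arctan2(T[1,0],T[0,0])))
cv2.imwrite('pics/c8.png',cv2.resize(a[100:300,100:400,::-1],(750,500),interpolation=cv2.INTER_CUBIC))
E
```

```text
time_s: 11.9
position: [0.5436, 0.1204, 0.2022]
ee_rot: [-0.0, -0.457, 0.89, 0.001]
ft_force: [-2.1, 4.3, -1.3]
gripper_width: 0.0322
-2.5066480591440032 [0.71691229 0.38817466 0.33159962] 0.000385735849766192
-125.65744624597458
```

View pics/c8.png

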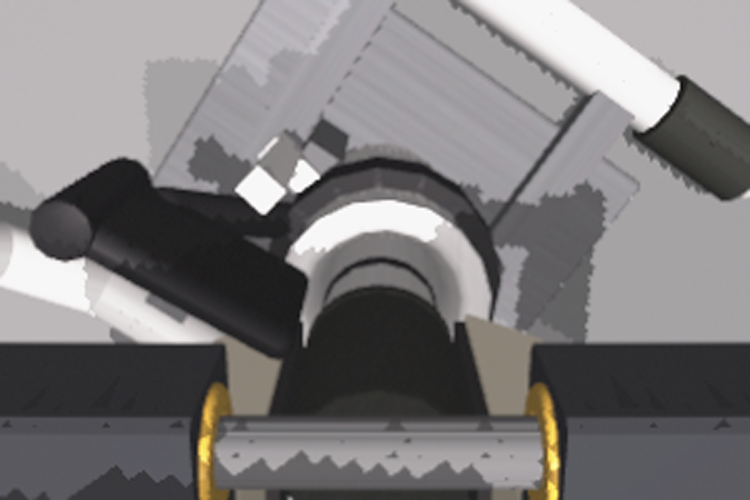

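```bash
python3 - <<'E'
from h import *
s,c=snap("scene")
C=np.array([.5445,.1185,0])
for z in (.110,.114,.132,.178):print(z,[round((v-o)*10) for v,o in zip(proj(c,C+[0,0,z]),(275,120))])
cv2.imwrite('pics/c9.png',cv2.resize(s[120:180,275:355,::-1],None,fx=10,fy=10,interpolation=cv2.INTER_CUBIC))
E
```

```text
0.11 [300, 425]
0.114 [301, 410]
0.132 [308, 344]
0.178 [325, 170]
```

View pics/c9.png

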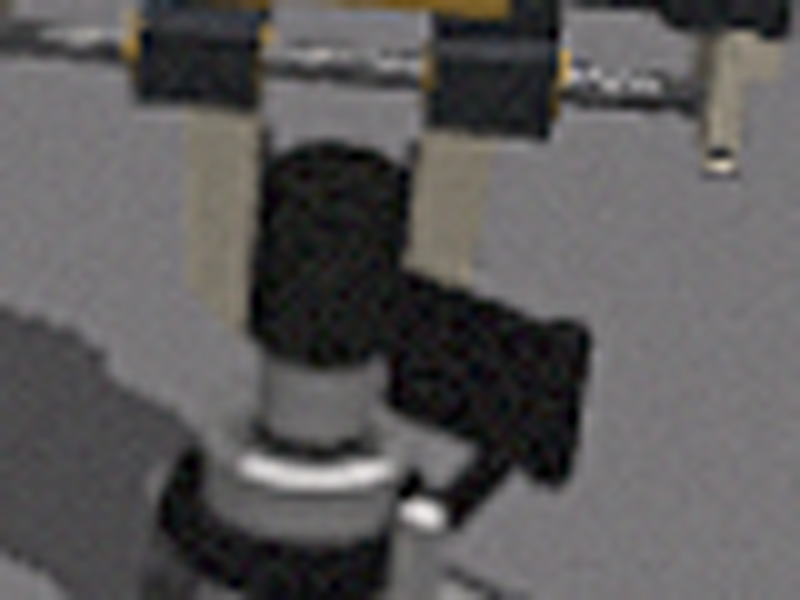

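The final view agrees with the mark being level: the foot's lower edge and top fall where expected for z = 0.132 and 0.178, and the band is at the mouth.

```bash
python3 -c "
from rig import robot
s=robot.read_state();print(s['time_s'],s['ft_force'],s['gripper_width']);robot.job_done()"
```

```text
12.0 [-3.43975587  5.80504501 -1.47061522] 0.031495341600734195
the job is handed in; nothing more can be done
```

I took the leg by its foot, pushed it into the socket to its mark, and turned the hand 78° clockwise to swing the lever shut. I handed in at 12.0 s, still gripping the foot; no verdict is reported.

**Leg at its mark:** the tool stayed at z = 0.2022 through the turn, which puts the mark at about 0.110 m. In the last scene view the foot sits where it should to within about 2 mm, and the jaw opening still reads 31–32 mm on the foot.

**Lever closed:** the blade points about 21° in world axes, against about 23° expected at the stop. It stayed put while the hand turned the last few degrees, and the wrist moment rose from 0.14 to 0.33 N m, so it is pressed against its stop.

**Disagreements:**
- The first mouth estimate, from the scene and top cameras, missed between rays by 6 mm. Using the wrist and scene cameras brought that to 1.6 mm.
- The blade angle is good to only a few degrees: it works out at 0.98 rad closed, just past the nominal 0.95.
- The final press shifted the tool about 1 mm sideways, with a side force of about 7 N.

The arm passed well clear of the other things on the bench and touched nothing that I saw. I did not re-measure their positions.

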